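# Set out the hose-crimping kit on its holders

## Task

Set out the kit for the next hose job: put each of the four loose parts on the holder made for it - the steel sleeve over the thick post, the crimp ferrule over the thin pin, the die set into the rectangular cradle and the black tee into the T-shaped nest with its branch out through the gap in front. Each must end upright, fully down on its holder's base plate and let go. Leave the brass nipple and the red-banded coupler that lie among them where they are.

Things in the scene. Friction and masses are not known exactly. Their poses are not given: they have to be found in the camera images.
- steel_sleeve: Plain turned steel sleeve (short pale tube) standing on end, outside diameter 52 mm, height 46 mm, bore 38 mm clear right through, 0.24 kg. Origin at the centre of its underside, z up.
- ferrule: Grey zinc crimp ferrule (small barrel) standing on end, outside diameter 30 mm, height 42 mm, hole right through: 20 mm clear at the foot, narrowing to 15 mm in the top 9 mm; 0.05 kg. Origin at the centre of its underside, z up.
- die_set: Dark steel set of crimping dies, a ribbed block 48 mm (x) by 84 mm (y) by 46 mm high, 0.62 kg; grip it across the 48 mm. Origin at the centre of its underside, z up, y along its length; turned half round it is the same. Not the like set that stands in the far left corner of the bench, out of reach.
- black_tee: Black forged pipe tee lying flat, 24 mm thick (high), 0.2 kg. Its run is a bar along y, 70 mm long (y from -35 to 35), lying at x from -1 to 23 mm; its branch, 24 mm wide (y from -12 to 12), sticks out of the middle of the run to x = -26 mm. Origin on the underside, z up. It can be gripped across the branch at x = -13 mm.
- thick_post: Holder for the sleeve, fixed: round grey foot 88 mm across and 8 mm thick with an upright steel post 26 mm thick in its middle, top 62 mm above the bench, tapered over its upper 16 mm. Origin on the post's axis at bench height, z up. The sleeve belongs over the post, standing on the foot 8 mm above this origin.
- thin_pin: Holder for the ferrule, fixed: round grey foot 68 mm across and 8 mm thick with an upright steel pin 10 mm thick in its middle, top 40 mm above the bench, tapered over its upper 8 mm. Origin on the pin's axis at bench height, z up. The ferrule belongs over the pin, standing on the foot 8 mm above this origin.
- die_cradle: Holder for the die set, fixed: grey plate 98 (x) by 126 (y) by 8 mm with a black rectangular pad; steel tabs with lips flared outward, 25 mm high, at the corners of a pocket 58 (x) by 94 mm (y), none within 27 mm of mid long side. Origin: pocket centre at bench height, z up, y along the pocket. The die set belongs flat on the plate, 8 mm above this origin, length along y, either way round.
- tee_nest: Holder for the tee, fixed: grey plate 100 (x) by 116 (y) by 8 mm, black T-shaped pad, flared steel tabs 18 mm high round the run (5 mm play): behind it at x=28, beyond its ends at y=-40 and 40, and two short ones in front at x=-6 to -13 (y 31 to 41 either side); the branch points to -x between those. Origin at bench height, z up. The tee lies flat, its origin 8 mm above this one, axes alike.
- brass_nipple: Bystander, to be left alone: loose brass hex nipple lying on its side, 59 mm long (y), 31 mm wide, 27 mm high. Origin at the centre of its underside, z up.
- red_coupler: Bystander, to be left alone: loose pale quick coupler with a red band, lying on its side, 58 mm long (y), 26 mm wide, 27 mm high. Origin at the centre of its underside, z up.
Mind the look-alikes: they are no part of the job. Leave any pink or purple look-alike of the die_set alone.

How it is judged:
By the outcome, as a careful person would: the job done as asked, in the order asked, and still so for the second after the job is handed in, with the robot touching nothing.
It also fails if it takes over 109 s, if anything falls off the work surface, if the arm or the gripper's body presses on something with over 40 N, if the wrist force passes 120 N, or if a joint passes its speed limit or range.

## Robot

A 6-joint arm with a two-finger parallel gripper is mounted at the origin on a cart in front of the work surface, level with it; the furniture and walls round the work are solid. World frame = base frame: x ahead of the robot, y to its left, z up, the work surface at z = 0. Lengths are in mm, angles in rad, forces in N, time in s.
With the tool pointing down it reaches from about 200 to 875 mm from the base axis. Payload 3.4 kg.
Tool frame: the origin (TCP) lies at the very end of the fingers, on their centre line; the grasp point (between the pads) lies 19 mm behind it; z points along the fingers, y is the line along which they close (so a half turn about z gives the same grasp; the last joint's range is limited). The gripper opens to 94 mm and grips with 3 to 60 N. Pads are 16 mm wide; open, the fingers measure 119 mm over their backs; the gripper's body (75 mm by 177 mm) begins 78 mm behind the grasp point.
Start: joints at [-1.396, 0.276, 1.505, -0, 1.361, -0.121], TCP at [167.614, -550.064, 205.493] pointing down, gripper open.
Joint ranges: [-2.89, 2.89], [-0.75, 2.08], [0.22, 2.7], [-1.18, 4.32], [0.11, 2.71], [-2.7, 2.7]. Speed limits (rad/s): [2.57, 2.57, 3.14, 3.14, 3.14, 3.14].

## Interface

Orientations are given as a unit quaternion [x, y, z, w].
In Python, from bench import env gives the robot as it stands. The module is installed in compiled form; this text tells all that it offers.
- The arm moves only by the tool play_rows, never from a script. Its argument "rows" is a list that holds one entry, the list of rows, each a list of 4 numbers: the shift along the world's x, y, z in m, then the turn about the world's z in rad. A call has 1 to 8 rows; each row shifts and turns the commanded pose from where the row before left it; what a row does not reach is not made up. A row lasts 1/8 s, in which the tool goes at most 62.5 mm and 10.7 degrees, less where a joint would pass 70% of its speed; a pose out of reach is approached as far as the arm can. A call with a gripper value outside its range is refused whole. "claw" is the opening, from 0 (shut) to 1 (fully open), set as the call begins (left out, the last holds). The fingers move at their own pace and stop on an object; "squeeze" is the grip in N (left out, the last holds). Time passes only in rows, so rows that do not move let the fingers close. It gives the time, the measured TCP pose, the force, the opening and the grip force at its end, in the units of the state.
- env.read_state(): the state, without advancing time (a new reading comes with each control period).
- env.grab_frame(name): name is "side" or "top"; returns a dict with "color" (400x640x3 uint8, red, green, blue), "vfov" (degrees; the focal length in pixels is half the picture's height over the tangent of half this angle, whatever the lens; pixels are square), "cx", "cy" (the principal point, pixels), "k1" (the pictures are not rectified: a ray, as slopes to the right and down, at radius r is drawn at 1 + k1 r^2 times it, then the intrinsics apply), "rvec" (rotation vector, rad) and "tvec" (3), from world to camera coordinates, as OpenCV has them. Camera axes: x right, y down, z forward; pixel columns grow to the right and rows downward; lengths in mm; the calibration is good to about 2 mm. A picture is of the moment at which its call begins. There is no depth.
- env.hand_in(): hands the job in; it is judged then, once.
The state is a dict: "time": time; "joints": joint angles; "dq": joint speeds; "joint_efforts": joint torques, N m; "tool_pos": TCP position; "tcp_rot": TCP orientation; "contact_force": force on the tool from outside, world axes, zero at the start; "torque": the same for the moment, N m; "width": finger opening in mm; "grip_force": force on a finger pad.
Only numpy, scipy, OpenCV 4.12 (cv2) and the standard library are available. Lean on these libraries where they do the work, as an engineer would, in place of code of your own. Each camera call takes 0.05 s, during which the arm holds its last target. There are 200 camera calls.

## Working session

There is one attempt and no reset: what is moved stays moved. The work goes in short steps, Python scripts to look and compute and a tool call to move; the robot and the scene stay as the last step left them, time stands still between calls to the robot, and variables do not carry over. Pictures are saved under pics/ and viewed, at most 16 in all, crops included, and the job is handed in when it is done.

Besides the shell and the picture viewer there is one more tool, called after "Call:" as name([rows], argument=value, ...), one row to a line, values as JSON. play_rows: Moves the arm, as the interface text tells. Its arguments: {"type":"object","properties":{"rows":{"type":"array","items":{"type":"array","items":{"type":"array","items":{"type":"number"}}}},"claw":{"type":"number"},"squeeze":{"type":"number"}},"required":["rows"]}

```bash
mkdir -p pics; ls
cat > h.py <<'E'
import numpy as np, cv2, pickle
from bench import env
def grab(n,f):
    d=env.grab_frame(n); pickle.dump(d,open(f'pics/{f}.pkl','wb')); cv2.imwrite(f'pics/{f}.png',d['color'][...,::-1]); return d
def load(f): return pickle.load(open(f'pics/{f}.pkl','rb'))
def K(d):
    f=200/np.tan(np.radians(d['vfov'])/2); return np.array([[f,0,d['cx']],[0,f,d['cy']],[0,0,1.]]),np.array([d['k1'],0,0,0,0.])
def ray(d,p):
    k,c=K(d); u=cv2.undistortPoints(np.array(p,float).reshape(-1,1,2),k,c).reshape(-1,2)
    R=cv2.Rodrigues(np.array(d['rvec'],float))[0]; t=np.array(d['tvec'],float).ravel()
    return -R.T@t, np.c_[u,np.ones(len(u))]@R
def onz(d,p,z):
    o,r=ray(d,p); return (o+r*((z-o[2])/r[:,2])[:,None])[:,:2]
def proj(d,P):
    k,c=K(d); return cv2.projectPoints(np.array(P,float).reshape(-1,1,3),np.array(d['rvec'],float),np.array(d['tvec'],float),k,c)[0].reshape(-1,2)
E
python3 - <<'E'
from h import *
for n in('top','side'):
    d=grab(n,n+'0'); print({k:v for k,v in d.items() if k!='color'}, ray(d,[[320,200]]))
print(env.read_state())
E
```

```text
pics
{'vfov': 51.0899565447126, 'cx': 325.0598507227142, 'cy': 196.00843886614953, 'k1': 0.03417668302910438, 'rvec': array([ 2.12146003, -2.09418282,  0.17222406]), 'tvec': array([  49.46340918,  532.37601343, 1042.22343266])} (array([ 323.60581654,   23.82677509, 1125.52747297]), array([[ 0.18063625,  0.04171369, -0.98278568]]))
{'vfov': 53.59498315026752, 'cx': 318.91627549099303, 'cy': 199.84899304483193, 'k1': -0.09985865085310848, 'rvec': array([ 0.47476181, -2.64377146,  1.33743503]), 'tvec': array([506.71938736, 122.97519942, 874.01872694])} (array([271.98836841, 767.72934883, 610.25416559]), array([[ 0.26149648, -0.76002014, -0.59497614]]))
{'time': 0.1, 'joints': array([-1.39598648e+00,  2.76489559e-01,  1.50600064e+00, -2.80906020e-05,
        1.36066005e+00, -1.20983918e-01]), 'dq': array([-0.00013969, -0.00271524, -0.00212316,  0.00129908,  0.00094767,
       -0.00112756]), 'joint_efforts': array([ 1.81407784e-03, -4.05454266e+01, -2.37779278e+01,  7.04066106e-02,
        2.99319508e-02, -5.27702434e-05]), 'tool_pos': array([ 167.51817198, -549.5364101 ,  204.71763356]), 'tcp_rot': array([ 9.89082444e-01,  1.47361163e-01, -3.46862149e-05, -7.78142834e-04]), 'contact_force': array([-0.30017099, -0.63972235,  0.4123348 ]), 'torque': array([-0.00917903, -0.02794723,  0.01520951]), 'grip_force': 0.0, 'width': 94.07030604798742}
```

View pics/top0.png

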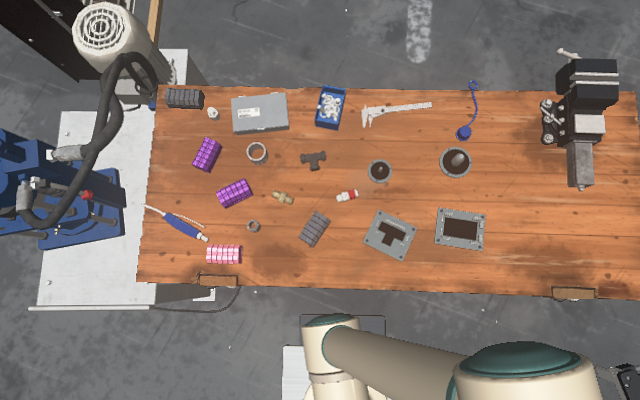

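View pics/side0.png

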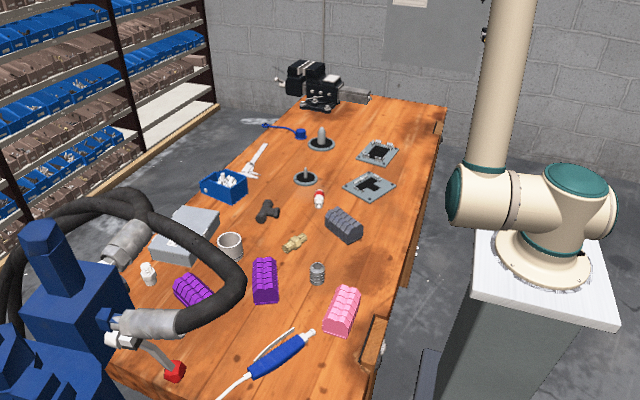

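The top view shows the sleeve at (256,152), ferrule (253,226), tee (314,160), thin pin (379,171), thick post (455,162), nest (390,234) and cradle (461,229).

There are five die-set candidates:
- Dark grey block at (315,229): fits the description, being dark steel and within reach.
- Dark block at (184,98): this is the far-left-corner look-alike.
- Purple at (206,154) and (234,193), pink at (223,254): look-alikes to leave alone.

The next step is to confirm the choice in an enlarged crop.

Run:
```python
from h import *
im=cv2.imread('pics/top0.png')
cv2.imwrite('pics/c1.png',cv2.resize(im[130:270,235:497],None,fx=3,fy=3,interpolation=cv2.INTER_CUBIC))
im=cv2.imread('pics/side0.png')
cv2.imwrite('pics/c2.png',cv2.resize(im[110:310,205:405],None,fx=3,fy=3,interpolation=cv2.INTER_CUBIC))
```

```text
(no output)
```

View pics/c1.png

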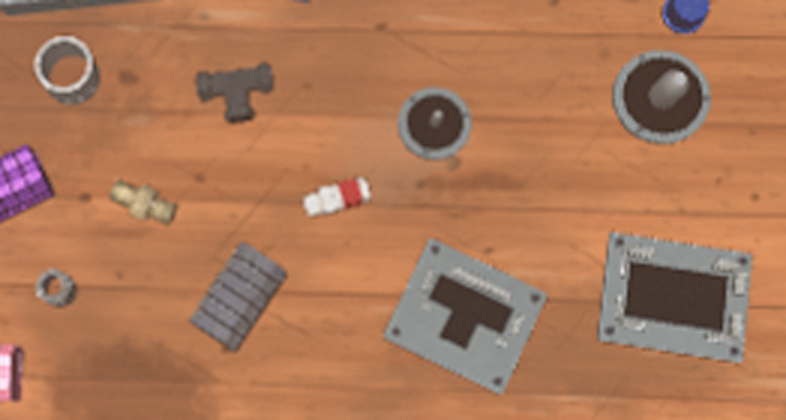

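View pics/c2.png

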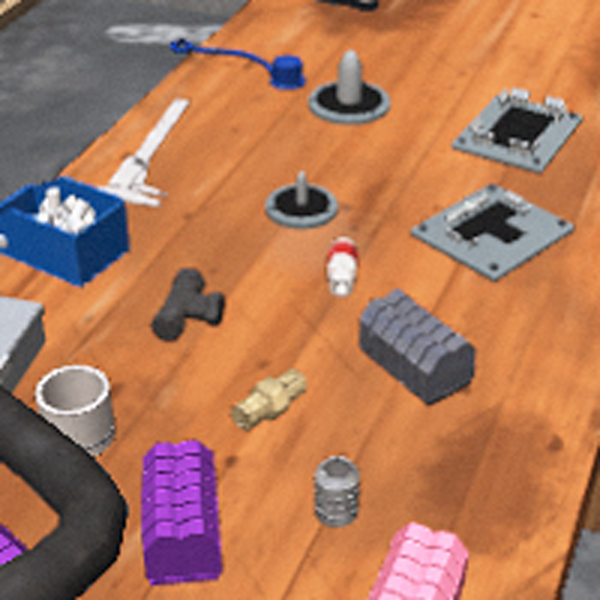

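```bash
cat > meas.py <<'E'
from h import *
def blobs(f,bx,st=75):
    d=load(f); hsv=cv2.cvtColor(d['color'],cv2.COLOR_RGB2HSV); x0,y0,x1,y1=bx
    m=np.zeros(hsv.shape[:2],np.uint8); m[y0:y1,x0:x1]=(hsv[y0:y1,x0:x1,1]<st)*255
    c=max(cv2.findContours(m,cv2.RETR_EXTERNAL,cv2.CHAIN_APPROX_NONE)[0],key=cv2.contourArea)
    return d,c
def world(d,c,z):  # contour in world mm at height z
    return onz(d,c.reshape(-1,2),z).astype(np.float32)
def cen(w):
    M=cv2.moments(w.reshape(-1,1,2)); return np.array([M['m10'],M['m01']])/M['m00']
E
python3 - <<'E'
from meas import *
B=dict(sleeve=((240,135,275,170),23),ferrule=((240,213,268,240),21),die=((292,203,337,255),20),tee=((295,142,332,175),12),pin=((362,152,396,188),8),post=((434,140,477,183),8),nest=((355,203,422,267),8),cradle=((430,200,492,256),8),nip=((266,185,298,210),13),coup=((330,183,362,206),13))
im=cv2.imread('pics/top0.png')
for n,(b,z) in B.items():
    d,c=blobs('top0',b); w=world(d,c,z); r=cv2.minAreaRect(w); q=cv2.boxPoints(r)
    print(n,'bb',cv2.boundingRect(c),'cen',cen(w).round(1),'rect',np.round(r[0],1),np.round(r[1],1),round(r[2],1),'hullcen',cen(cv2.convexHull(w)).round(1))
    cv2.drawContours(im,[c],-1,(0,255,0),1)
cv2.imwrite('pics/c3.png',cv2.resize(im[130:270,235:497],None,fx=3,fy=3,interpolation=cv2.INTER_NEAREST))
E
```

```text
sleeve bb (246, 142, 22, 23) cen [656.7 247. ] rect [656.7 245.6] [65.1 52.7] 45.7 hullcen [656.6 246.8]
ferrule bb (247, 220, 13, 12) cen [455.5 247.8] rect [455.8 248. ] [29.4 32.5] 0.7 hullcen [455.4 247.9]
die bb (299, 211, 31, 36) cen [450.6  85.3] rect [450.7  85.7] [48.9 83.9] 57.2 hullcen [450.6  85.5]
tee bb (301, 152, 24, 18) cen [643.6  92.8] rect [637.5  92.3] [46.1 65.6] 7.0 hullcen [641.3  92.7]
pin bb (368, 159, 24, 24) cen [612.8 -90.5] rect [613.1 -90.6] [62.9 65.2] 89.8 hullcen [612.8 -90.4]
post bb (439, 147, 33, 31) cen [ 639. -296.] rect [ 638.7 -296. ] [84.8 86.7] 0.2 hullcen [ 638.9 -295.9]
nest bb (363, 210, 54, 51) cen [ 437.  -115.8] rect [ 437.1 -115.9] [115.3  99.2] 64.6 hullcen [ 437.2 -115.9]
cradle bb (434, 207, 52, 44) cen [ 456.2 -299.7] rect [ 456.4 -299.9] [125.3  97.6] 81.7 hullcen [ 456.4 -299.9]
nip bb (285, 197, 2, 2) cen [534.  164.9] rect [534.  164.9] [2.8 2.7] 1.9 hullcen [534.  164.9]
coup bb (336, 192, 14, 10) cen [538.2  10.2] rect [539.   10.9] [23.5 35.1] 10.2 hullcen [538.1  10.2]
```

View pics/c3.png

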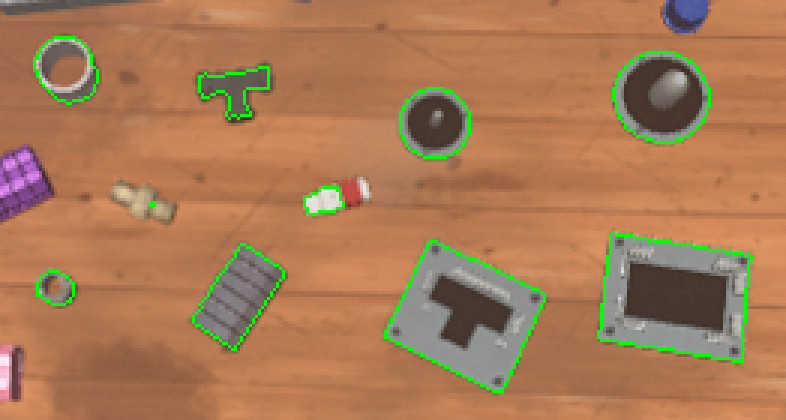

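Outlines are clean and the grey die block is confirmed at (315,229): 49x84 mm, neither pink nor purple. Next I'll check the nest pad, the tee yaw, the post tips, the side view and hose clearance.

Run:
```python
from meas import *
d=load('top0'); s=load('side0')
hsv=cv2.cvtColor(d['color'],cv2.COLOR_RGB2HSV)
for n,(x0,y0,x1,y1) in dict(nestpad=(374,220,408,248),crpad=(440,214,482,244)).items():
    m=np.zeros((400,640),np.uint8); m[y0:y1,x0:x1]=(hsv[y0:y1,x0:x1,2]<85)*255
    c=max(cv2.findContours(m,0,1)[0],key=cv2.contourArea); w=world(d,c,8); r=cv2.minAreaRect(w)
    print(n,cen(w),r)
_,c=blobs('top0',(295,142,332,175)); w=world(d,c,12)
# tee principal: run back edge = points with largest x per y
ys=np.round(w[:,1]/4); back=np.array([w[ys==k][np.argmax(w[ys==k][:,0])] for k in np.unique(ys)[2:-2]])
print('tee back slope deg',np.degrees(np.arctan(-np.polyfit(back[:,1],back[:,0],1)[0])))
for z,p in((62,(462,155)),(40,(380.7,167))): print('tip',onz(d,[p],z))
for n,b in dict(pin=(290,165,325,192),post=(305,130,337,155)).items():
    _,c=blobs('side0',b); w=world(s,c,8); print(n,cen(w),cv2.minAreaRect(w))
for n,P in dict(sleeve=(656.7,247,46),fer=(455.5,247.8,42),pin=(612.8,-90.5,40),post=(639,-296,62),die=(450.6,85.3,23),tee=(643,92.8,24)).items(): print(n,proj(s,[P]).round(1),proj(d,[P]).round(1))
for z in(100,200,300,400): print('hose z',z,onz(s,[(243,290)],z).round(),onz(d,[(128,75)],z).round(),onz(d,[(150,30)],z).round())
```

```text
nestpad [ 441.38248022 -118.15766508] ((435.3079833984375, -114.9111099243164), (68.19464874267578, 49.298343658447266), 63.622764587402344)
crpad [ 456.94962288 -300.9362027 ] ((456.9881896972656, -300.9167785644531), (84.51853942871094, 47.10127639770508), 81.56179809570312)
tee back slope deg 10.527701892004512
tip [[ 642.22792159 -299.18508653]]
tip [[614.33615993 -90.53609977]]
pin [610.13700607 -84.2353599 ] ((608.1889038085938, -88.02957916259766), (80.76936340332031, 69.76359558105469), 74.45137786865234)
post [ 639.35335584 -296.68974042] ((644.941650390625, -311.40142822265625), (83.16464233398438, 137.40838623046875), 21.17706871032715)
sleeve [[227.2 238.6]] [[255.1 150.2]]
fer [[316.3 265. ]] [[251.5 224.6]]
pin [[305.  166.5]] [[380.7 167.6]]
post [[321.3 126.6]] [[460.8 156.2]]
die [[342.5 223.7]] [[313.9 228.1]]
tee [[265.7 206.9]] [[312.6 157.8]]
hose z 100 [[531. 399.]] [[844. 583.]] [[975. 536.]]
hose z 200 [[480. 471.]] [[793. 529.]] [[912. 486.]]
hose z 300 [[429. 543.]] [[743. 474.]] [[848. 436.]]
hose z 400 [[379. 616.]] [[692. 420.]] [[785. 386.]]
```

Call:
play_rows([
  [[0.0306,0.0498,0,-0.0184],[0.0306,0.0498,0,-0.0184],[0.0306,0.0498,0,-0.0184],[0.0306,0.0498,0,-0.0184],[0.0306,0.0498,0,-0.0184],[0.0306,0.0498,0,-0.0184],[0.0306,0.0498,0,-0.0184],[0.0306,0.0498,0,-0.0184]],
], claw=0.72, squeeze=25)

```text
time: 1.1
tool_pos: [413.0, -149.9, 205.4]
tcp_rot: [0.997, 0.074, 0.0, 0.0]
contact_force: [1.0, -0.3, -0.8]
width: 67.6
grip_force: 0.0
```

Call:
play_rows([
  [[0.0306,0.0498,0,-0.0184],[0.0306,0.0498,0,-0.0184],[0.0306,0.0498,0,-0.0184],[0.0306,0.0498,0,-0.0184],[0.0306,0.0498,-0.02,-0.0184],[0.0306,0.0498,-0.03,-0.0184],[0.0306,0.0498,-0.03,-0.0184],[0.0306,0.0498,-0.02,-0.0184]],
])

```text
time: 2.1
tool_pos: [654.1, 243.2, 106.3]
tcp_rot: [1.0, 0.0, -0.001, 0.001]
contact_force: [0.8, 0.3, 0.7]
width: 67.5
grip_force: 0.0
```

Call:
play_rows([
  [[0,0,-0.02,0],[0,0,-0.025,0],[0,0,-0.025,0],[0,0,-0.0235,0],[0,0,0,0]],
])

```text
time: 2.72
tool_pos: [652.1, 241.3, 12.3]
tcp_rot: [1.0, 0.001, -0.003, 0.001]
contact_force: [0.2, -1.1, -0.1]
width: 67.6
grip_force: 0.0
```

Call:
play_rows([
  [[0,0,0,0],[0,0,0,0],[0,0,0,0],[0,0,0,0]],
], claw=0.3)

```text
time: 3.22
tool_pos: [655.1, 242.4, 16.1]
tcp_rot: [1.0, 0.001, 0.001, -0.0]
contact_force: [-0.2, 2.4, 2.9]
width: 50.4
grip_force: 25.0
```

Call:
play_rows([
  [[0,0,0,0],[0,0,0.01,0],[0,0,0.02,0],[0,0,0.03,0],[0,0,0.03,0],[0,0,0.02,0]],
])

```text
time: 3.98
tool_pos: [653.9, 241.3, 126.0]
tcp_rot: [1.0, 0.001, -0.0, 0.0]
contact_force: [0.6, 0.4, -3.1]
width: 50.5
grip_force: 25.0
```

Run:
```python
from h import *
for i in range(3):
    d=grab(['side','top','side'][i],f'a{i}'); s=env.read_state(); print(s['tool_pos'].round(1),s['tcp_rot'].round(4),s['time'],s['joints'].round(4),s['width'])
p=proj(load('a0'),[[654,241.5,126-12+46]])[0]; q=proj(load('a1'),[[654,241.5,126-12+46]])[0]; print(p,q)
a=load('a0')['color'][...,::-1]; b=load('a1')['color'][...,::-1]
c=lambda im,x,y:cv2.resize(im[y:y+100,x:x+130],None,fx=3,fy=3)
cv2.imwrite('pics/c4.png',np.hstack([c(a,int(p[0])-65,int(p[1])-50),c(b,int(q[0])-65,int(q[1])-50)]))
```

```text
[655.3 241.7 128.7] [ 1.0e+00  7.0e-04  1.9e-03 -1.0e-04] 4.025 [ 2.5430e-01  5.0270e-01  1.3355e+00 -9.0000e-04  1.2996e+00  1.8240e+00] 50.95601151139905
[655.3 241.7 127.3] [ 1.0e+00  6.0e-04  1.8e-03 -1.0e-04] 4.075 [ 2.5420e-01  5.0370e-01  1.3374e+00 -7.0000e-04  1.2970e+00  1.8240e+00] 50.225268364175264
[654.3 241.6 125.5] [1.e+00 6.e-04 4.e-04 2.e-04] 4.125 [ 2.5430e-01  5.0510e-01  1.3396e+00 -6.0000e-04  1.2962e+00  1.8240e+00] 51.22188113620514
[222.75603433 193.64113682] [248.32769466 137.24242598]
```

View pics/c4.png

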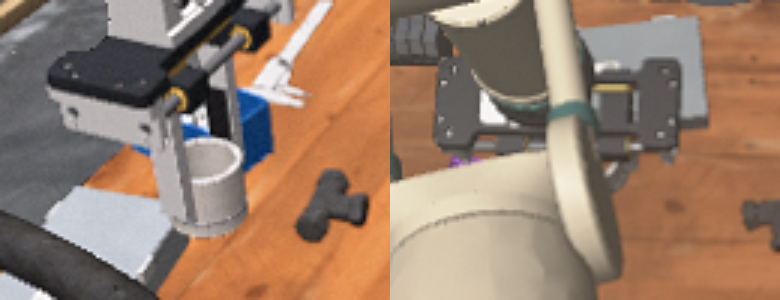

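Run:
```python
from h import *
d=load('a0')
for P in [(654,241.5,160),(644,241.5,160),(654,231.5,160),(654,241.5,150),(654,270,126),(654,276,126),(646,270,126),(662,270,126)]: print(P,proj(d,[P])[0].round(1), ((proj(d,[P])[0]-[157,143])*3).round(0))
```

```text
(654, 241.5, 160) [222.8 193.6] [197. 152.]
(644, 241.5, 160) [227.2 194.7] [211. 155.]
(654, 231.5, 160) [225.4 190.9] [205. 144.]
(654, 241.5, 150) [223.4 197.8] [199. 164.]
(654, 270, 126) [217.4 215.8] [181. 218.]
(654, 276, 126) [215.8 217.6] [176. 224.]
(646, 270, 126) [220.9 216.7] [192. 221.]
(662, 270, 126) [213.9 214.8] [171. 215.]
```

Sleeve is held upright between the fingers, with its rim at about (227,195) in the side view, so it is within 3 mm of the TCP axis. Moving to the post.

Call:
play_rows([
  [[-0.001,-0.02,0,0],[-0.001,-0.04,0,0],[-0.001,-0.05,0,0],[-0.001,-0.05,0,0],[-0.001,-0.05,0,0],[-0.001,-0.05,0,0],[-0.001,-0.05,0,0],[-0.001,-0.05,0,0]],
])

```text
time: 5.12
tool_pos: [644.1, -120.9, 123.2]
tcp_rot: [1.0, 0.0, -0.002, -0.0]
contact_force: [1.4, -0.2, -2.6]
width: 50.8
grip_force: 25.0
```

Call:
play_rows([
  [[-0.002,-0.05,0,0],[-0.002,-0.05,0,0],[-0.001,-0.04,0,0],[-0.001,-0.025,0,0],[0,-0.013,0,0],[0,0,0,0],[0,0,0,0],[0,0,0,0]],
])

```text
time: 6.12
tool_pos: [640.5, -294.6, 125.1]
tcp_rot: [1.0, 0.002, 0.0, -0.0]
contact_force: [-0.7, 0.2, -2.5]
width: 50.8
grip_force: 25.0
```

Run:
```python
from h import *
for i in range(2):
    d=grab(['side','top'][i],f'b{i}'); s=env.read_state(); print(s['tool_pos'].round(1),s['tcp_rot'].round(4),s['time'])
im=load('b0')['color'][...,::-1]
for P in [(639,-296,62),(640,-296,116),(640,-296,162)]: print(proj(load('b0'),[P]).round(1))
cv2.imwrite('pics/c5.png',cv2.resize(im[60:180,250:400],None,fx=4,fy=4,interpolation=cv2.INTER_CUBIC))
```

```text
[ 640.5 -294.8  125.1] [ 1.0e+00  1.5e-03  1.0e-04 -1.0e-04] 6.175
[ 640.5 -295.   125.2] [1.0e+00 1.4e-03 1.0e-04 0.0e+00] 6.225
[[321.3 126.6]]
[[321.4 110.5]]
[[321.7  96.2]]
```

View pics/c5.png

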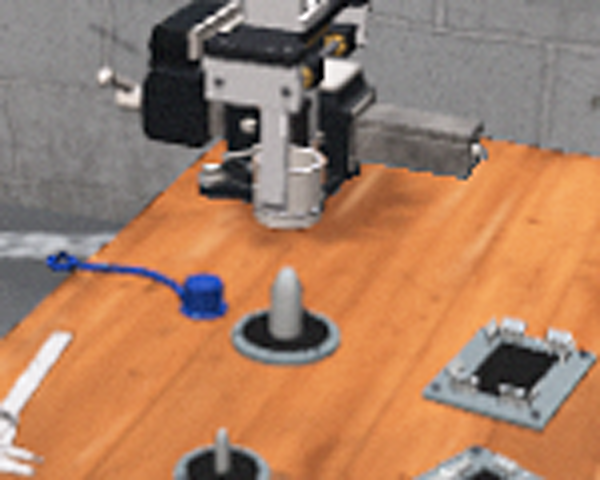

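Call:
play_rows([
  [[0.001,-0.001,-0.015,0],[0,0,-0.02,0],[0,0,-0.015,0],[0,0,-0.01,0],[0,0,-0.01,0],[0,0,-0.01,0],[0,0,-0.01,0],[0,0,0,0]],
])

```text
time: 7.22
tool_pos: [640.6, -296.8, 33.8]
tcp_rot: [1.0, 0.001, -0.001, -0.0]
contact_force: [0.4, -0.7, -3.0]
width: 51.4
grip_force: 25.0
```

Call:
play_rows([
  [[0,0,-0.004,0],[0,0,-0.004,0],[0,0,-0.002,0],[0,0,0,0],[0,0,0,0]],
])

```text
time: 7.85
tool_pos: [641.3, -297.2, 25.1]
tcp_rot: [1.0, 0.001, 0.0, 0.0]
contact_force: [0.0, -0.6, -2.3]
width: 51.1
grip_force: 25.0
```

Post has been entered with no side force. Continuing gently until contact.

Call:
play_rows([
  [[0,0,-0.001,0],[0,0,-0.001,0],[0,0,0,0],[0,0,0,0]],
])

```text
time: 8.35
tool_pos: [641.5, -297.2, 24.0]
tcp_rot: [1.0, 0.001, 0.0, 0.0]
contact_force: [-1.6, 2.0, 6.6]
width: 50.8
grip_force: 25.0
```

Call:
play_rows([
  [[0,0,0,0],[0,0,0,0],[0,0,0,0],[0,0,0.01,0],[0,0,0.02,0],[0,0,0.03,0],[0,0,0.03,0],[-0.01,0.02,0.02,0]],
], claw=0.72)

```text
time: 9.35
tool_pos: [632.5, -278.6, 135.2]
tcp_rot: [1.0, 0.0, 0.002, 0.001]
contact_force: [-0.4, 0.3, 0.6]
width: 68.0
grip_force: 0.0
```

Call:
play_rows([
  [[-0.014,0.04,0,0],[-0.016,0.05,0,0],[-0.016,0.05,0,0],[-0.017,0.05,0,0],[-0.017,0.05,0,0],[-0.017,0.05,0,0],[-0.017,0.05,0,0],[-0.017,0.05,0,0]],
], claw=0.55)

```text
time: 10.35
tool_pos: [500.0, 114.4, 133.8]
tcp_rot: [1.0, 0.001, 0.001, -0.0]
contact_force: [0.8, -0.6, 0.1]
width: 51.9
grip_force: 0.0
```

Call:
play_rows([
  [[-0.017,0.05,0,0],[-0.016,0.04,0,0],[-0.012,0.025,0,0],[-0.001,0.02,0,0],[0,0,0,0],[0,0,0,0],[0,0,0,0],[0,0,0,0]],
])

```text
time: 11.35
tool_pos: [454.5, 247.2, 132.9]
tcp_rot: [1.0, 0.0, 0.0, 0.0]
contact_force: [-0.7, -0.8, -0.4]
width: 51.6
grip_force: 0.0
```

Run:
```python
from h import *
d=grab('side','e0'); s=env.read_state(); print(s['tool_pos'].round(1),s['tcp_rot'].round(4),s['time'],s['width'])
im=d['color'][...,::-1]
a=cv2.resize(im[100:180,260:380],None,fx=3,fy=3,interpolation=cv2.INTER_CUBIC);b=cv2.resize(im[200:300,260:380],None,fx=3,fy=3,interpolation=cv2.INTER_CUBIC)
cv2.imwrite('pics/c6.png',np.vstack([a,b]))
```

```text
[454.4 247.3 132.9] [ 1.e+00  2.e-04 -0.e+00  1.e-04] 11.4 51.800470260749385
```

View pics/c6.png

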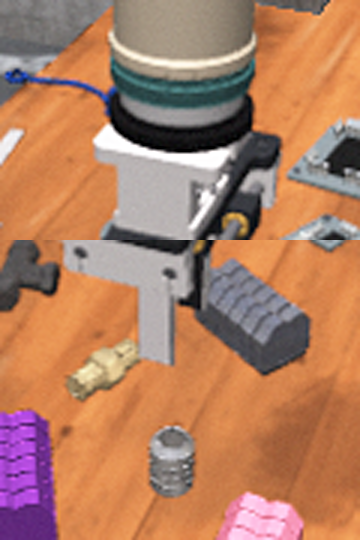

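The ferrule at crop (172,458) is clear and below the gripper. Going down on it.

Call:
play_rows([
  [[0,0,-0.02,0],[0,0,-0.03,0],[0,0,-0.03,0],[0,0,-0.02,0],[0,0,-0.015,0],[0,0,-0.008,0],[0,0,0,0],[0,0,0,0]],
], squeeze=15)

```text
time: 12.4
tool_pos: [454.9, 248.1, 10.5]
tcp_rot: [1.0, 0.001, 0.001, -0.0]
contact_force: [-0.5, -0.7, -0.8]
width: 51.6
grip_force: 0.0
```

Call:
play_rows([
  [[0,0,0,0],[0,0,0,0],[0,0,0,0],[0,0,0,0],[0,0,0,0]],
], claw=0.15)

```text
time: 13.02
tool_pos: [454.4, 248.0, 10.2]
tcp_rot: [1.0, 0.001, 0.0, -0.0]
contact_force: [0.5, 0.5, 3.0]
width: 29.1
grip_force: 15.0
```

Call:
play_rows([
  [[0,0,0.01,0],[0,0,0.02,0],[0,0,0.02,0],[0,0,0.02,0],[0,0,0.02,0],[0,0,0,0],[0,0,0,0],[0,0,0,0]],
])

```text
time: 14.02
tool_pos: [453.5, 247.6, 99.0]
tcp_rot: [1.0, 0.001, -0.001, 0.0]
contact_force: [0.7, -0.6, -1.2]
width: 29.2
grip_force: 15.0
```

Run:
```python
from h import *
d=grab('side','f0'); s=env.read_state(); print(s['tool_pos'].round(1),s['tcp_rot'].round(4),s['time'],s['width'])
im=d['color'][...,::-1]; P=s['tool_pos']
print((proj(d,[P+[0,0,32],P,P+[-10,0,32],P+[10,0,32]])-[250,180])*4)
cv2.imwrite('pics/c7.png',cv2.resize(im[180:300,250:390],None,fx=4,fy=4,interpolation=cv2.INTER_CUBIC))
```

```text
[453.6 247.6  99. ] [ 1.e+00  7.e-04 -9.e-04  4.e-04] 14.075 28.461732782160254
[[271.69539568 204.68653277]
 [270.67795191 255.89314812]
 [292.20172219 209.82278991]
 [251.33567835 199.58254266]]
```

View pics/c7.png

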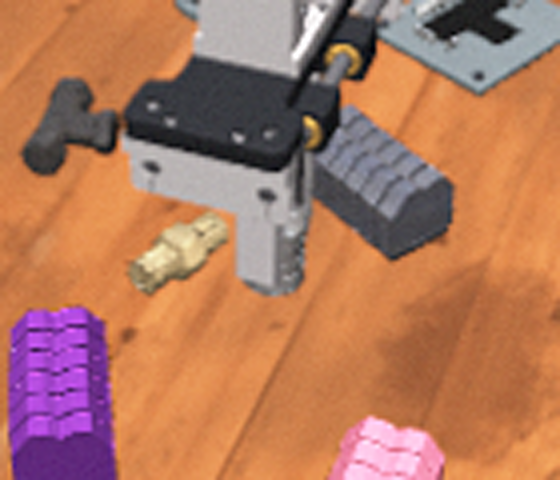

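Ferrule held upright and centred on the TCP (lower end at crop (272,285)). Moving to the pin.

Call:
play_rows([
  [[0.009,-0.02,0,0],[0.019,-0.04,0,0],[0.0235,-0.05,0,0],[0.0235,-0.05,0,0],[0.0235,-0.05,0,0],[0.0235,-0.05,0,0],[0.0235,-0.05,0,0],[0.013,-0.028,0,0]],
])

```text
time: 15.08
tool_pos: [613.5, -92.9, 99.0]
tcp_rot: [1.0, -0.0, -0.0, 0.0]
contact_force: [0.0, 0.2, -0.3]
width: 29.1
grip_force: 15.0
```

Call:
play_rows([
  [[0,0,-0.01,0],[0,0,-0.01,0],[0,0,-0.01,0],[0,0,0,0],[0,0,0,0],[0,0,0,0],[0,0,0,0]],
])

```text
time: 15.95
tool_pos: [613.0, -90.1, 70.4]
tcp_rot: [1.0, 0.001, 0.0, 0.0]
contact_force: [1.0, -0.0, -0.6]
width: 29.2
grip_force: 15.0
```

Run:
```python
from h import *
d=grab('side','g0'); s=env.read_state(); print(s['tool_pos'].round(1),s['tcp_rot'].round(4),s['time'],s['width'])
im=d['color'][...,::-1]; P=s['tool_pos']
o=np.array([250,100]);print((proj(d,[P+[0,0,-10],P+[0,0,32],(612,-90.5,40),(612,-90.5,8),(622,-90.5,40),(612,-80.5,40)])-o)*5)
cv2.imwrite('pics/c8.png',cv2.resize(im[100:210,250:380],None,fx=5,fy=5,interpolation=cv2.INTER_CUBIC))
```

```text
[612.9 -90.1  70.3] [1.e+00 7.e-04 3.e-04 1.e-04] 16.0 28.523425697582198
[[274.31942405 300.95660258]
 [274.01197023 232.45265456]
 [276.33031735 332.94186148]
 [276.53507507 382.04935722]
 [259.33386174 329.44118108]
 [269.57414167 341.98595608]]
```

View pics/c8.png

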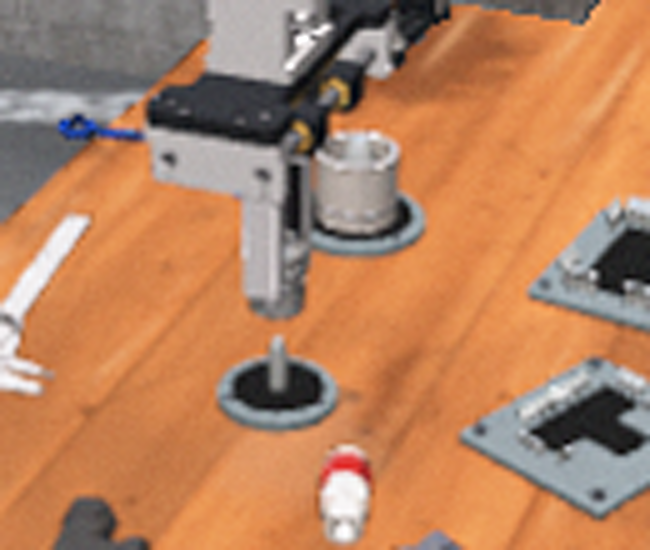

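The sleeve stands seated on the post foot, and the pin tip at crop (278,338) lies under the ferrule foot at (276,305). Lowering after a 1 mm correction.

Call:
play_rows([
  [[-0.0005,0.001,-0.01,0],[0,0,-0.01,0],[0,0,-0.01,0],[0,0,-0.01,0],[0,0,-0.006,0],[0,0,-0.003,0],[0,0,0,0],[0,0,0,0]],
])

```text
time: 17.0
tool_pos: [612.6, -89.2, 21.3]
tcp_rot: [1.0, 0.001, 0.0, 0.0]
contact_force: [-0.9, -0.3, -1.1]
width: 29.4
grip_force: 15.0
```

Call:
play_rows([
  [[0,0,-0.0015,0],[0,0,-0.001,0],[0,0,0,0],[0,0,0,0]],
])

```text
time: 17.5
tool_pos: [612.2, -89.1, 18.4]
tcp_rot: [1.0, 0.001, 0.0, 0.0]
contact_force: [-0.8, 0.2, -1.0]
width: 29.3
grip_force: 15.0
```

Call:
play_rows([
  [[0,0,-0.0007,0],[0,0,0,0],[0,0,0,0]],
])

```text
time: 17.88
tool_pos: [612.3, -89.1, 18.1]
tcp_rot: [1.0, 0.001, 0.0, 0.0]
contact_force: [-1.2, 0.4, 5.1]
width: 29.2
grip_force: 15.0
```

Call:
play_rows([
  [[0,0,0,0],[0,0,0,0],[0,0,0,0],[0,0,0.01,0],[0,0,0.02,0],[0,0,0.03,0],[0,0,0.03,0],[0,0,0.03,0]],
], claw=0.5)

```text
time: 18.88
tool_pos: [612.3, -89.2, 139.4]
tcp_rot: [1.0, 0.001, 0.0, 0.0]
contact_force: [0.4, 0.0, 0.2]
width: 47.5
grip_force: 0.0
```

Call:
play_rows([
  [[-0.027,0.029,0,-0.0954],[-0.027,0.029,0,-0.0954],[-0.027,0.029,0,-0.0954],[-0.027,0.029,0,-0.0954],[-0.027,0.029,0,-0.0954],[-0.027,0.029,0,-0.0955],[0,0,0,0],[0,0,0,0]],
], claw=0.76, squeeze=45)

```text
time: 19.88
tool_pos: [451.2, 84.7, 138.4]
tcp_rot: [0.96, -0.281, 0.001, -0.0]
contact_force: [0.3, 0.2, -0.4]
width: 71.4
grip_force: 0.0
```

Run:
```python
from h import *
d=grab('side','i0'); s=env.read_state(); print(s['tool_pos'].round(1),s['tcp_rot'].round(4),s['time'],s['width'],s['joints'].round(3))
im=d['color'][...,::-1]
cv2.imwrite('pics/c9.png',cv2.resize(im[110:260,250:420],None,fx=4,fy=4,interpolation=cv2.INTER_CUBIC))
```

```text
[451.4  84.4 138.3] [ 9.596e-01 -2.815e-01  9.000e-04 -0.000e+00] 19.925 71.54793854748445 [ 3.400e-02  1.530e-01  1.848e+00 -1.000e-03  1.139e+00  2.175e+00]
```

View pics/c9.png

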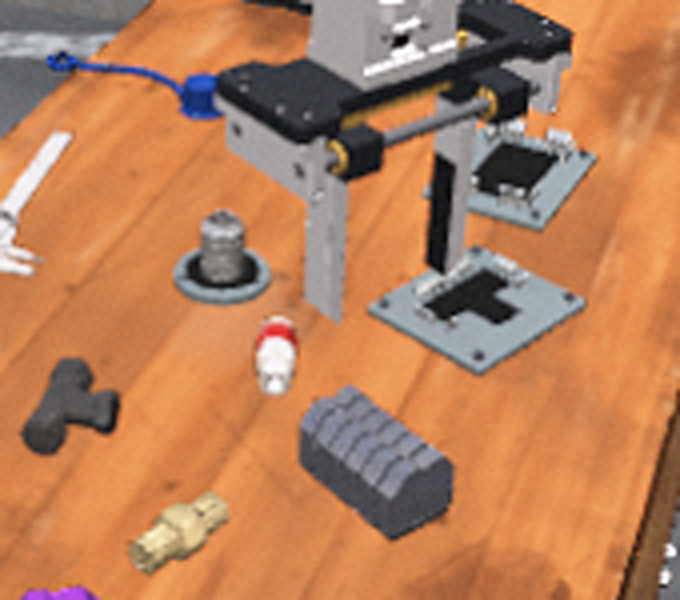

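The ferrule stands on the pin foot at crop (222,250), and the die block at (375,460) lies square to the fingers. Descending on it.

Call:
play_rows([
  [[-0.0008,0.0008,-0.02,0],[0,0,-0.03,0],[0,0,-0.025,0],[0,0,-0.02,0],[0,0,-0.02,0],[0,0,-0.012,0],[0,0,0,0],[0,0,0,0]],
])

```text
time: 20.92
tool_pos: [450.3, 85.5, 11.2]
tcp_rot: [0.959, -0.282, 0.001, -0.0]
contact_force: [-0.5, -0.1, 0.3]
width: 71.3
grip_force: 0.0
```

Call:
play_rows([
  [[0,0,0,0],[0,0,0,0],[0,0,0,0],[0,0,0,0],[0,0,0,0]],
], claw=0.35)

```text
time: 21.55
tool_pos: [449.6, 85.7, 11.1]
tcp_rot: [0.96, -0.282, 0.0, 0.0]
contact_force: [-1.0, -0.0, 5.9]
width: 47.8
grip_force: 45.0
```

Call:
play_rows([
  [[0,0,0.01,0],[0,0,0.02,0],[0,0,0.025,0],[0,0,0.025,0],[0,0,0.01,0],[0,0,0,0],[0,0,0,0],[0,0,0,0]],
])

```text
time: 22.55
tool_pos: [448.5, 85.6, 99.7]
tcp_rot: [0.959, -0.282, -0.001, 0.0]
contact_force: [0.0, 0.0, -8.3]
width: 47.8
grip_force: 45.0
```

Call:
play_rows([
  [[0.0007,-0.035,0,0.1816],[0.0007,-0.035,0,0.1816],[0.0007,-0.035,0,0.1816],[0.0007,-0.035,0,0.1816],[0.0007,-0.035,0,0.1816],[0.0007,-0.035,0,0.1816],[0.0007,-0.035,0,0.1816],[0.0007,-0.035,0,0.1816]],
])

```text
time: 23.55
tool_pos: [454.6, -195.3, 100.0]
tcp_rot: [0.903, 0.429, -0.0, -0.001]
contact_force: [0.5, 0.1, -8.3]
width: 47.8
grip_force: 45.0
```

Call:
play_rows([
  [[0.0008,-0.035,0,0.1816],[0.0008,-0.035,0,0.1816],[0.0008,-0.0357,0,0.1816],[0,0,-0.015,0],[0,0,-0.01,0],[0,0,0,0],[0,0,0,0],[0,0,0,0]],
])

```text
time: 24.55
tool_pos: [457.9, -299.8, 76.3]
tcp_rot: [0.756, 0.655, 0.0, 0.001]
contact_force: [0.2, 0.1, -7.1]
width: 47.1
grip_force: 45.0
```

Run:
```python
from h import *
d=grab('side','j0'); s=env.read_state(); q=s['tcp_rot']; print(s['tool_pos'].round(1),q.round(4),np.degrees(2*np.arctan2(q[1],q[0]))-90,s['time'],s['width'])
im=d['color'][...,::-1]
o=np.array([330,100]);P=s['tool_pos'];u=np.radians(-8.3);R=np.array([[np.cos(u),-np.sin(u),0],[np.sin(u),np.cos(u),0],[0,0,1]])
C=np.array([456.6,-300.2,0]); C4=[(24,42),(24,-42),(-24,-42),(-24,42)]
for z in(8,):print('pad',((proj(d,[C+R@[a,b,z] for a,b in C4])-o)*5).round())
print('die bottom',((proj(d,[P+R@[a,b,-11] for a,b in C4])-o)*5).round())
print('plate',((proj(d,[C+R@[a,b,8] for a,b in [(49,63),(49,-63),(-49,-63),(-49,63)]])-o)*5).round())
cv2.imwrite('pics/c10.png',cv2.resize(im[100:200,330:450],None,fx=5,fy=5,interpolation=cv2.INTER_CUBIC))
```

```text
[ 457.9 -299.9   76.3] [7.561e-01 6.545e-01 1.000e-04 6.000e-04] -8.238430832943877 24.6 47.75996991892484
pad [[173. 279.]
 [224. 222.]
 [295. 240.]
 [247. 300.]]
die bottom [[179. 195.]
 [231. 140.]
 [304. 158.]
 [255. 214.]]
plate [[122. 284.]
 [200. 199.]
 [344. 236.]
 [274. 326.]]
```

View pics/c10.png

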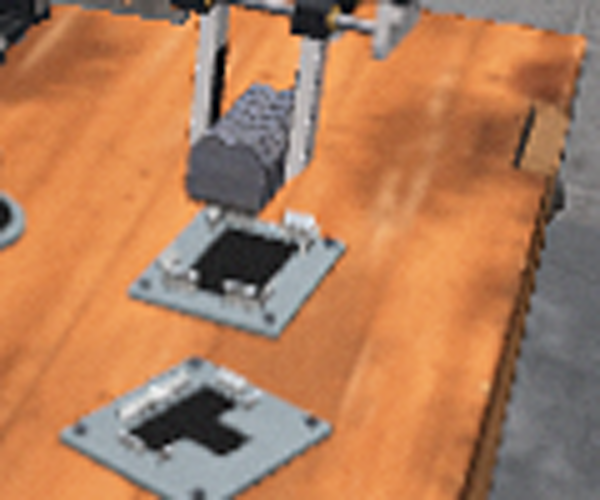

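The side view puts the die over the cradle within a few mm: die corners at crop (188,196) and (262,212), plate corners at (130,290) and (275,335). I'll lower it a little and check both views.

Call:
play_rows([
  [[-0.0005,0,-0.01,0],[0,0,-0.015,0],[0,0,-0.003,0],[0,0,0,0],[0,0,0,0]],
])

```text
time: 25.22
tool_pos: [457.2, -300.3, 47.9]
tcp_rot: [0.756, 0.654, 0.0, 0.0]
contact_force: [0.0, -0.7, -6.4]
width: 47.8
grip_force: 45.0
```

Run:
```python
from h import *
d=grab('side','k0'); t=grab('top','k1'); s=env.read_state(); print(s['tool_pos'].round(1),s['time'])
a=d['color'][130:180,350:402,::-1]; b=t['color'][195:265,425:498,::-1]
P=s['tool_pos'];u=np.radians(-8.3);R=np.array([[np.cos(u),-np.sin(u),0],[np.sin(u),np.cos(u),0],[0,0,1]])
C4=[(24,42),(24,-42),(-24,-42),(-24,42)];C=np.array([456.6,-300.2,0])
print('side die',((proj(d,[P+R@[x,y,-11] for x,y in C4])-[350,130])*7).round().tolist())
print('side plate',((proj(d,[C+R@[x,y,8] for x,y in [(49,63),(49,-63),(-49,-63),(-49,63)]])-[350,130])*7).round().tolist())
print('top die top',((proj(t,[P+R@[x,y,35] for x,y in C4])-[425,195])*5+[370,0]).round().tolist())
A=cv2.resize(a,None,fx=7,fy=7,interpolation=2);B=cv2.resize(b,None,fx=5,fy=5,interpolation=2)
cv2.imwrite('pics/c11.png',np.hstack([A,np.zeros((350,6,3),np.uint8),B]))
```

```text
[ 457.3 -300.3   48.1] 25.325
side die [[107.0, 121.0], [179.0, 43.0], [280.0, 68.0], [212.0, 149.0]]
side plate [[30.0, 187.0], [141.0, 69.0], [342.0, 121.0], [244.0, 247.0]]
top die top [[506.0, 87.0], [678.0, 114.0], [669.0, 210.0], [496.0, 182.0]]
```

View pics/c11.png

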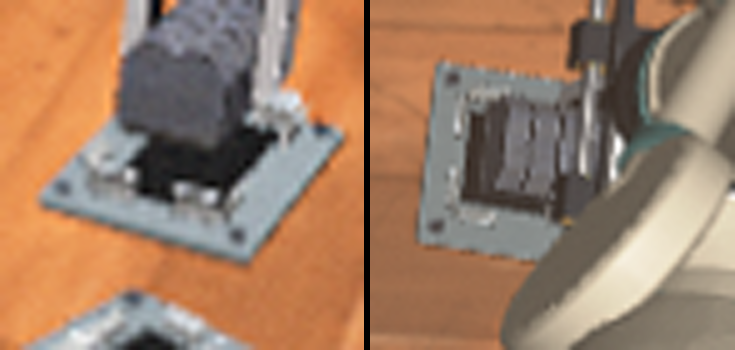

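Top view: the die's left edge is about 1 mm further −y than wanted. Side view also suggests +y. Shifting +2 mm in y and lowering carefully.

Call:
play_rows([
  [[0.0005,0.002,-0.005,0],[0,0,-0.006,0],[0,0,-0.005,0],[0,0,-0.004,0],[0,0,-0.003,0],[0,0,0,0],[0,0,0,0]],
])

```text
time: 26.2
tool_pos: [457.6, -298.1, 24.8]
tcp_rot: [0.756, 0.654, 0.0, 0.0]
contact_force: [-0.6, 0.7, -8.0]
width: 47.5
grip_force: 45.0
```

Call:
play_rows([
  [[0,0,-0.002,0],[0,0,-0.002,0],[0,0,-0.001,0],[0,0,-0.0008,0],[0,0,0,0],[0,0,0,0]],
])

```text
time: 26.95
tool_pos: [457.4, -298.0, 19.2]
tcp_rot: [0.756, 0.654, 0.0, 0.0]
contact_force: [-1.0, 1.2, -4.3]
width: 47.6
grip_force: 45.0
```

Call:
play_rows([
  [[0,0,-0.0005,0],[0,0,0,0],[0,0,0,0]],
])

```text
time: 27.32
tool_pos: [457.4, -298.0, 19.1]
tcp_rot: [0.756, 0.654, -0.0, 0.0]
contact_force: [-1.8, 1.9, 5.5]
width: 48.1
grip_force: 45.0
```

Call:
play_rows([
  [[0,0,0,0],[0,0,0,0],[0,0,0,0],[0,0,0.01,0],[0,0,0.02,0],[0,0,0.03,0],[0,0,0.03,0],[0,0,0.03,0]],
], claw=0.66)

```text
time: 28.32
tool_pos: [457.6, -298.2, 140.1]
tcp_rot: [0.756, 0.654, 0.0, 0.001]
contact_force: [-0.6, -1.3, -0.6]
width: 62.1
grip_force: 0.0
```

Call:
play_rows([
  [[0.0211,0.0485,0,-0.1586],[0.0211,0.0485,0,-0.1586],[0.0211,0.0485,0,-0.1586],[0.0211,0.0485,0,-0.1586],[0.0211,0.0485,0,-0.1586],[0.0211,0.0485,0,-0.1586],[0.0211,0.0485,0,-0.1586],[0.0211,0.0485,0,-0.1588]],
], claw=0.5, squeeze=25)

```text
time: 29.32
tool_pos: [627.1, 91.7, 139.2]
tcp_rot: [0.997, 0.076, 0.001, 0.0]
contact_force: [-0.1, -1.1, -0.0]
width: 46.9
grip_force: 0.0
```

Call:
play_rows([
  [[0,0,-0.02,0],[0,0,-0.02,0],[0,0,-0.02,0],[0,0,0,0],[0,0,0,0],[0,0,0,0]],
])

```text
time: 30.08
tool_pos: [627.1, 89.9, 79.7]
tcp_rot: [0.997, 0.079, 0.001, 0.0]
contact_force: [-1.2, 0.1, -1.1]
width: 47.3
grip_force: 0.0
```

Run:
```python
from h import *
d=grab('side','l0'); s=env.read_state(); q=s['tcp_rot']; P=s['tool_pos']; print(P.round(1),np.degrees(2*np.arctan2(q[1],q[0]))-90,s['time'],s['width'])
a=d['color'][110:170,350:420,::-1]; b=d['color'][140:240,220:320,::-1]
f=lambda Q:((proj(d,[Q])-[220,140])*4).round()
print(f(P),f((626.3,90.2,12)),f((626.3,90.2,24)),f((616.3,90.2,24)))
A=cv2.resize(a,(350,300),interpolation=2);B=cv2.resize(b,None,fx=4,fy=4,interpolation=2)
cv2.imwrite('pics/c12.png',np.hstack([np.vstack([A,np.zeros((100,350,3),np.uint8)]),B]))
```

```text
[627.   89.9  79.6] -80.98448054837812 30.125 47.08978842445783
[[204. 195.]] [[211. 287.]] [[210. 271.]] [[225. 275.]]
```

View pics/c12.png

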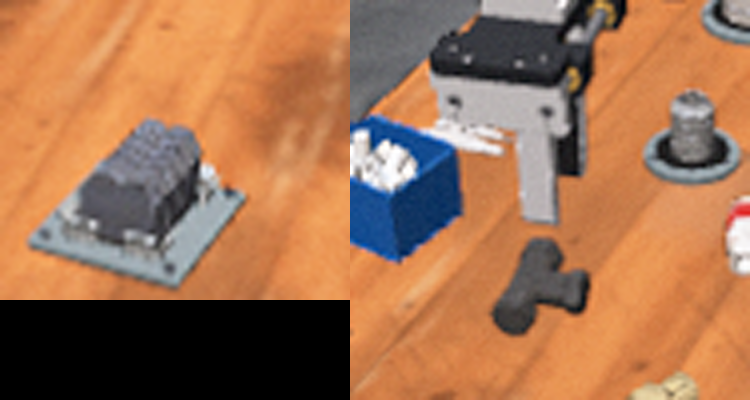

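The die set lies flat in the cradle, and the tee branch at crop (563,278) is right under the grip point. Going down for it.

Call:
play_rows([
  [[0,0,-0.02,0],[0,0,-0.02,0],[0,0,-0.02,0],[0,0,-0.01,0],[0,0,-0.005,0],[0,0,0,0],[0,0,0,0]],
])

```text
time: 31.0
tool_pos: [626.8, 90.0, 4.1]
tcp_rot: [0.997, 0.079, 0.001, 0.0]
contact_force: [0.3, 0.2, -0.0]
width: 47.3
grip_force: 0.0
```

Call:
play_rows([
  [[0,0,0,0],[0,0,0,0],[0,0,0,0],[0,0,0,0],[0,0,0,0]],
], claw=0.1)

```text
time: 31.62
tool_pos: [626.3, 90.0, 3.6]
tcp_rot: [0.997, 0.079, 0.0, 0.0]
contact_force: [-0.1, 0.1, 2.3]
width: 23.7
grip_force: 25.0
```

Call:
play_rows([
  [[0,0,0.01,0],[0,0,0.02,0],[0,0,0.02,0],[0,0,0.02,0],[0,0,0.01,0],[0,0,0,0],[0,0,0,0]],
])

```text
time: 32.5
tool_pos: [625.4, 89.9, 82.5]
tcp_rot: [0.997, 0.079, -0.001, 0.0]
contact_force: [-0.2, -0.3, -2.3]
width: 23.7
grip_force: 25.0
```

Call:
play_rows([
  [[-0.0334,-0.0333,0,-0.1012],[-0.0334,-0.0333,0,-0.1012],[-0.0334,-0.0333,0,-0.1012],[-0.0334,-0.0333,0,-0.1012],[-0.0334,-0.0333,0,-0.1012],[-0.0334,-0.0333,0,-0.1014],[0,0,-0.015,0],[0,0,-0.015,0]],
])

```text
time: 33.5
tool_pos: [425.0, -110.3, 52.8]
tcp_rot: [0.975, -0.224, -0.0, -0.0]
contact_force: [-0.1, -0.5, -3.1]
width: 23.6
grip_force: 25.0
```

Call:
play_rows([
  [[0,0,-0.01,0],[0,0,0,0],[0,0,0,0],[0,0,0,0]],
])

```text
time: 34.0
tool_pos: [426.3, -109.9, 43.8]
tcp_rot: [0.975, -0.223, 0.0, 0.0]
contact_force: [0.2, -0.4, -2.7]
width: 23.9
grip_force: 25.0
```

Run:
```python
from h import *
d=grab('side','m0'); t=grab('top','m1'); s=env.read_state(); q=s['tcp_rot']; P=s['tool_pos']; print(P.round(1),np.degrees(2*np.arctan2(q[1],q[0]))-90,s['time'],s['width'])
u=np.radians(-25.8);R=np.array([[np.cos(u),-np.sin(u),0],[np.sin(u),np.cos(u),0],[0,0,1]]);C=np.array([437,-115.8,0]);T=P+R@[13,0,-3.8]
o=np.array([340,150]);f=lambda d,L,o,k:((proj(d,L)-o)*k).round().tolist()
print('side plate',f(d,[C+R@[x,y,8] for x,y in [(50,58),(50,-58),(-50,-58),(-50,58)]],o,6),'tee',f(d,[T+R@[x,y,0] for x,y in [(23,35),(-1,35),(-26,12),(-26,-12)]],o,6))
print('top',f(t,[T+R@[x,y,24] for x,y in [(23,35),(-1,35),(-26,12),(-26,-12),(23,-35)]],np.array([355,200]),5))
A=cv2.resize(d['color'][150:208,340:407,::-1],None,fx=6,fy=6,interpolation=2);B=cv2.resize(t['color'][200:270,355:427,::-1],None,fx=5,fy=5,interpolation=2)
cv2.imwrite('pics/c13.png',np.hstack([A[:348],B[:348]]))
```

```text
[ 426.2 -109.8   43.8] -115.76424159672487 34.1 23.850005238085295
side plate [[5.0, 211.0], [170.0, 118.0], [339.0, 204.0], [176.0, 308.0]] tee [[86.0, 156.0], [127.0, 178.0], [205.0, 182.0], [240.0, 161.0]]
top [[143.0, 90.0], [123.0, 132.0], [143.0, 196.0], [186.0, 218.0], [269.0, 151.0]]
```

View pics/c13.png

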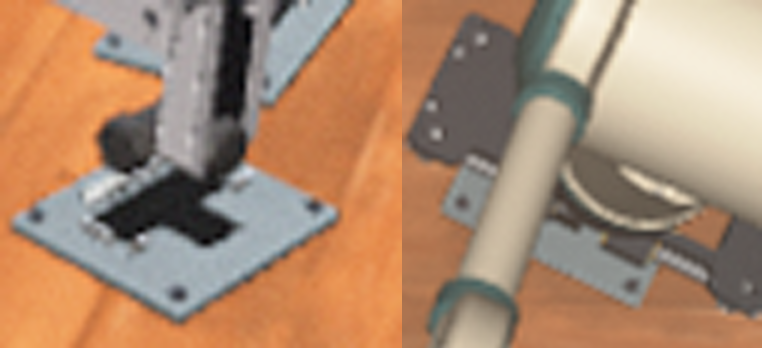

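The tee hangs above the nest with its branch toward the gap: run end at crop (122,142), branch end at (235,155), nest pad below. I'll nudge it 1 mm and lower.

Call:
play_rows([
  [[0.001,0,-0.006,0],[0,0,-0.006,0],[0,0,-0.005,0],[0,0,-0.005,0],[0,0,-0.004,0],[0,0,0,0],[0,0,0,0]],
])

```text
time: 34.98
tool_pos: [427.0, -109.9, 17.5]
tcp_rot: [0.975, -0.223, 0.0, 0.0]
contact_force: [-0.3, -0.2, -2.3]
width: 23.7
grip_force: 25.0
```

Call:
play_rows([
  [[0,0,-0.002,0],[0,0,-0.002,0],[0,0,-0.001,0],[0,0,0,0],[0,0,0,0]],
])

```text
time: 35.6
tool_pos: [426.9, -109.8, 12.4]
tcp_rot: [0.975, -0.223, 0.0, 0.0]
contact_force: [0.2, 0.1, -1.7]
width: 23.9
grip_force: 25.0
```

Call:
play_rows([
  [[0,0,-0.0006,0],[0,0,-0.0005,0],[0,0,0,0],[0,0,0,0]],
])

```text
time: 36.1
tool_pos: [426.9, -109.8, 11.6]
tcp_rot: [0.975, -0.223, 0.0, 0.0]
contact_force: [-1.9, -0.2, 2.8]
width: 23.7
grip_force: 25.0
```

Call:
play_rows([
  [[0,0,0,0],[0,0,0,0],[0,0,0,0],[0,0,0.01,0],[0,0,0.02,0],[0,0,0.03,0],[0,0,0.04,0],[0,0,0.05,0]],
], claw=0.36)

```text
time: 37.1
tool_pos: [426.1, -109.5, 162.7]
tcp_rot: [0.975, -0.223, -0.001, -0.0]
contact_force: [0.7, -0.1, 0.1]
width: 33.6
grip_force: 0.0
```

Call:
play_rows([
  [[-0.03,-0.05,0.01,0],[-0.03,-0.05,0.01,0],[-0.03,-0.05,0.01,0],[-0.03,-0.05,0.01,0],[-0.03,-0.05,0,0],[-0.03,-0.05,0,0],[-0.02,-0.05,0,0],[-0.02,-0.05,0,0]],
])

```text
time: 38.1
tool_pos: [205.7, -511.3, 202.1]
tcp_rot: [0.975, -0.223, 0.0, 0.0]
contact_force: [0.1, -0.3, 0.4]
width: 33.9
grip_force: 0.0
```

Run:
```python
from h import *
d=grab('side','n0'); t=grab('top','n1'); s=env.read_state(); print(s['tool_pos'].round(1),s['time'])
A=cv2.resize(d['color'][100:210,260:410,::-1],None,fx=2.66,fy=2.66,interpolation=2);B=cv2.resize(t['color'][130:270,340:500,::-1],None,fx=2.5,fy=2.5,interpolation=2)
h=max(len(A),len(B));pad=lambda I:cv2.copyMakeBorder(I,0,h-len(I),0,0,0)
cv2.imwrite('pics/c14.png',np.hstack([pad(A),pad(B)])[:, :800])
```

```text
[ 204.6 -514.9  201.4] 38.2
```

View pics/c14.png

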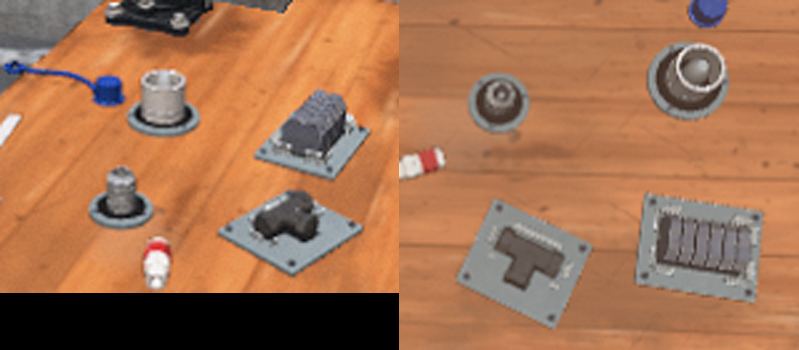

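Both views show all four parts seated: sleeve at top crop (700,70), ferrule (500,95), die set (703,242), and tee (527,255) with its branch toward the gap. The coupler has not moved. Settling, then handing in.

Call:
play_rows([
  [[0,0,0,0],[0,0,0,0],[0,0,0,0]],
])

```text
time: 38.58
tool_pos: [207.5, -508.7, 201.8]
tcp_rot: [0.975, -0.222, 0.0, 0.0]
contact_force: [-0.9, -1.0, -0.0]
width: 34.0
grip_force: 0.0
```

```bash
python3 -c "
from bench import env
print(env.hand_in())"
```

```text
the job is handed in; nothing more can be done
None
```

The job is handed in at about 39 s of the 109 s allowed: the sleeve, ferrule, die set and tee each look upright and fully down on their holders and have been let go, and the brass nipple and red-banded coupler were not touched; the hand-in returned no verdict.

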